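# Push the used yoghurt pot through the self-closing flap of the recycling box

### The arm

A 7-joint arm with a two-finger parallel gripper is mounted at the origin on a cart in front of the work surface, level with it; the furniture and walls round the work are solid. World frame = base frame: x ahead of the robot, y to its left, z up, the work surface at z = 0. Lengths are in mm, angles in rad, forces in N, time in s.
With the tool pointing down it reaches from about 350 to 900 mm from the base axis. Payload 8.1 kg.
Tool frame: the origin (TCP) lies at the very end of the fingers, on their centre line; the grasp point (between the pads) lies 19 mm behind it; y points along the fingers, z is the direction in which the jaws open and shut, and the axes are right-handed (so a half turn about y gives the same grasp; the last joint's range is limited). The gripper opens to 85 mm and grips with 20 to 120 N. Pads are 22 mm wide; open, the fingers measure 114 mm over their backs; the gripper's body (76 mm by 85 mm) begins 54 mm behind the grasp point. The pads swing forward as they close: fully open they stand 13 mm farther back than shut.
Start: joints at [-0.103, 0.434, 0.025, 1.573, -0.012, 1.134, -0.075], TCP at [625.013, -0.027, 231.323] pointing down, gripper open.
Joint ranges: [-2.62, 2.62], [-0.44, 2.09], [-1.27, 1.32], [0.08, 2.57], [-1.32, 4.46], [0.12, 2], [-2.74, 2.74]. Speed limits (rad/s): [2.22, 2.22, 3.01, 3.01, 3.14, 3.14, 3.14].

### API

Orientations are given as a unit quaternion [w, x, y, z].
In Python, from plant import arm gives the robot as it stands.
- The arm moves only by the tool arm_command, never from a script. Its argument "rows" is one flat list of numbers, 7 for each row, row after row: the turn, a rotation vector about the tool's x, y, z in rad, then the shift along the tool's x, y, z in cm, then the closure, from 0 (fully open) to 1 (shut). A call has exactly 8 rows; each row shifts and turns the commanded pose from where the row before left it, along the tool's axes as they then stand; what a row does not reach is not made up. A row lasts 1/12 s, in which the tool goes at most 41.7 mm and 7.16 degrees, less where a joint would pass 70% of its speed; a pose out of reach is approached as far as the arm can. A call with a gripper value outside its range is refused whole. The fingers move at their own pace and stop on an object; "grip_force" is the grip in N (left out, the last holds). Time passes only in rows, so rows that do not move let the fingers close, or fill a call up. It gives the time, the measured TCP pose, the force and the opening at its end, in the units of the state.
- arm.sense(): the state, without advancing time (a new reading comes with each control period).
- arm.snapshot(name): name is "scene" or "side" or "wrist"; returns a dict with "frame" (400x640x3 uint8, red, green, blue), "range_z" (400x640 float32, mm along the optical axis (not along the pixel's ray), 0 where there is no reading), "fx", "fy", "cx", "cy" (pixels), "eye" and "attitude" of the camera in the world. Camera axes: x right, y up, looking along -z (the intrinsics and any distortion apply to the point x, -y, -z); pixel columns grow to the right and rows downward; lengths in mm; the calibration is good to about 2 mm. A picture is of the moment at which its call begins.
- arm.job_done(): hands the job in, once; it reports no verdict.
Trained networks look in a picture, given as the dict that the camera call returned (one of the last four; its "shot" number tells which), for a name from the list of things; names that differ only in an ending like _2 or _b are one class to them, and where a whole thing is asked for, a point or a joint stands for the part that bears it (a point fixed in the world has none). Each returns a list of dicts, best first, with "p" (0 to 1); they miss things now and then, are a little off and sometimes report something else, mostly with a low value. They report only what shows in the picture. A call takes as long as a camera call. They do not tell look-alikes from the thing itself.
- arm.spot_in(label, picture): "at" ([x, y, z] in mm, in the coordinates of the camera as it stood for that picture, good to about 4 mm: the middle of the surface that is visible of it).
The state is a dict: "clock": time; "q": joint angles; "qd": joint speeds; "effort": joint torques, N m; "ee_pos": TCP position; "orientation": TCP orientation; "contact_force": force on the tool from outside, world axes, zero at the start; "wrist_torque": the same for the moment, N m; "grip_width": finger opening in mm.
Only numpy, scipy, OpenCV 4.12 (cv2) and the standard library are available. Lean on these libraries where they do the work, as an engineer would, in place of code of your own. Each camera call takes 0.05 s, during which the arm holds its last target.

### The job

Put the used yoghurt pot that stands on the ledge of the recycling box into the box without gripping, squeezing or lifting it: with one finger push the steel bar down so that the flap swings open while the pot is still on the ledge, keep it down, and with the other finger push the pot along the ledge over the edge so that it drops through. Do not push the pot onto the closed flap; when it has dropped in, let the bar up so that the flap closes by itself, and leave the things that stand around where they are.

Things in the scene. Friction and masses are not known exactly. Their poses are not given: they have to be found in the camera images.
- bin: Grey recycling box, fixed, 250 (x) x 200 (y) x 205 tall. Origin at the centre of its underside; x from its front (robot side) to its back, y to its left, z up. All coordinates in these texts are in this frame, mm. Its top left part (y=0..100) is a closed deck at z=205. Floor inside at z=5.
- edge (a point): Near edge of the opening, on the lane's centre line: x=-15, y=-45, z=205. In front of it the flat ledge (z=205) runs back to the box's front at x=-125; the pot's lane on it lies between two rails (y=0 and y=-90, 13 high) and is open at the front. Behind it is the opening, x=-15..119, y=-1..-91, closed by a flat flap level with the ledge.
- post (a point): Front end of the hinge shaft, at x=-112, y=60, z=255, in a post 22 wide whose top is at z=272; a like post stands at x=121. The shaft between them is 10 thick and parallel to x.
- flap (a joint): Hinge of flap and push bar (one rigid piece) about the shaft; 0 = closed, grows as the flap swings down, 1.22 rad = fully open (stop); above 0.9 the opening is clear. A spring closes it: pressing the bar takes about 5 N at first, up to about 10 N at the stop; let go, it closes by itself within a second.
- bar_mid (a point): Point on the centre line of the push bar, at x=-60. The bar is a round steel rod 16 thick, parallel to x, from x=-145 to 98, left of the lane; press or slide along it anywhere from x=-145 to 20. It turns about the shaft at radius 45: closed, its centre is at y=23, z=281 (top 289); half way y=15, z=255; fully open y=23, z=229 (top 237, 32 above the ledge).
- pot_mid (a point): Centre (half-way up) of the yoghurt pot, a printed white tub 66 to 72 across and 71 tall, about 0.15 kg, upright on the ledge in the lane (centre at z=240). Pushed about 35 mm above the ledge it slides without tipping; it falls in once its centre is past the edge.
- tin: Bystander: short food tin, 75 across, 58 tall, stands beside the box on its left. Origin at the centre of its underside. Leave it alone.
- spice_jar: Bystander: small spice jar, 44 across, 96 tall, stands beside the box on its right. Origin at the centre of its underside. Leave it alone.
- mug: Bystander: spotted white mug, 92x127x107, on the worktop to the left. Origin at the centre of its underside. Leave it alone.
- tumbler: Bystander: clear glass tumbler, 79 across, 90 tall, on the worktop to the right. Origin at the centre of its underside. Leave it alone.
- salt: Bystander: salt shaker, 44 across, 90 tall, on the worktop to the left. Origin at the centre of its underside. Leave it alone.
- sugar: Bystander: sugar jar, 63 across, 110 tall, on the worktop to the left. Origin at the centre of its underside. Leave it alone.
- pot: The same yoghurt pot; origin at the centre of its underside.
There are look-alikes about, which are no part of the job. Leave any yellow look-alike of the pot alone.

How it is judged:
By the outcome, as a careful person would: the job done as asked, in the order asked, and still so for the second after the job is handed in, with the robot touching nothing.
It also fails if it takes over 32 s, if anything falls off the work surface, if the arm or the gripper's body presses on something with over 40 N, if the wrist force passes 120 N, or if a joint passes its speed limit or range.

## Working session

There is one attempt and no reset: what is moved stays moved. The work goes in short steps, Python scripts to look and compute and a tool call to move; the robot and the scene stay as the last step left them, time stands still between calls to the robot, and variables do not carry over. Pictures are saved under pics/ and viewed, and the job is handed in when it is done.

Besides the shell and the picture viewer there is one more tool, called after "Call:" as a command line: name --argument value ..., lists and objects as JSON in quotes. arm_command: Moves the arm, as the interface text tells. Its arguments: {"type":"object","properties":{"rows":{"type":"array"},"grip_force":{"type":"number"}},"required":["rows"]}

```bash
ls; mkdir -p pics
cat > h.py <<'E'
import numpy as np, cv2
from scipy.spatial.transform import Rotation as R
from plant import arm
def rot(a):
    a=np.array(a,float)
    return a if a.shape==(3,3) else R.from_quat(a[[1,2,3,0]]).as_matrix()
def w(s,p): return rot(s['attitude'])@np.array(p)+np.array(s['eye'])
def cloud(s):
    z=s['range_z'];v,u=np.mgrid[0:400,0:640]
    P=np.stack([(u-s['cx'])/s['fx']*z,-(v-s['cy'])/s['fy']*z,-z],-1)
    return P@rot(s['attitude']).T+np.array(s['eye'])
def proj(s,p):
    c=rot(s['attitude']).T@(np.array(p)-np.array(s['eye']))
    return s['cx']+s['fx']*c[0]/-c[2], s['cy']-s['fy']*c[1]/-c[2]
def save(s,n): cv2.imwrite('pics/'+n+'.png',s['frame'][:,:,::-1])
E
python3 - <<'E'
from h import *
print(arm.sense())
for n in ['scene','side','wrist']:
    s=arm.snapshot(n); save(s,n+'0'); print(n,s.keys(),s['eye'],s['attitude'],s['fx'])
    np.savez('/tmp/'+n,**{k:v for k,v in s.items() if v is not None})
    for l in ['bin','pot','bar_mid','post','edge','tin','spice_jar']:
        try:
            for d in arm.spot_in(l,s)[:3]: print(l,round(d['p'],2),np.round(w(s,d['at'])),np.round(proj(s,w(s,d['at']))))
        except Exception as e: print(l,e)
E
```

```text
pics
{'clock': 0.0, 'q': array([-0.10257176,  0.43523294,  0.02497552,  1.57408254, -0.01160574,
        1.13402163, -0.0750872 ]), 'qd': array([-5.97028688e-04,  1.53785721e-03,  1.53276036e-03,  1.50725257e-03,
        4.88518645e-04, -1.62591298e-03,  2.84779711e-05]), 'effort': array([ 8.97134169e-05, -6.70461059e+01,  1.02531374e+00, -3.16203833e+01,
        1.55155628e-02,  1.25530543e-02, -1.11555586e-06]), 'ee_pos': array([ 6.24493210e+02, -7.40699000e-02,  2.30525452e+02]), 'orientation': array([-0.49954388,  0.50041088, -0.50038537,  0.49965923]), 'contact_force': array([-0.16153867,  0.08684219, -0.62267456]), 'wrist_torque': array([-0.01861555,  0.03905495, -0.02351393]), 'grip_width': 84.95410775939088}
scene dict_keys(['frame', 'range_z', 'fx', 'fy', 'cx', 'cy', 'eye', 'attitude', 'shot']) [-1171.70184315  -589.58674492   979.66354122] [ 0.66411635  0.43103775 -0.33380638 -0.51159479] 444.9531501485877
bin 0.97 [ 413. -283.  151.] [342. 229.]
pot 0.55 [ 437. -326.  259.] [354. 204.]
bar_mid 0.84 [ 561. -264.  261.] [345. 190.]
post 0.57 [ 412. -279.  152.] [341. 229.]
p
[... 461 characters left out ...]
25. -510.   52.] [367. 191.]
pot 0.68 [ 449. -301.  271.] [346. 167.]
bar_mid 0.87 [ 555. -252.  256.] [317. 170.]
bar_mid 0.69 [582. 327.  92.] [231. 290.]
post 0.93 [ 507. -182.  157.] [320. 202.]
post 0.71 [ 556. -248.  254.] [316. 171.]
edge 0.61 [ 508. -185.  157.] [320. 201.]
tin 0.74 [443.  -0.  52.] [315. 253.]
wrist dict_keys(['frame', 'range_z', 'fx', 'fy', 'cx', 'cy', 'eye', 'attitude', 'shot']) [625.08390227  66.84178822 375.36032026] [ 9.90807596e-01 -1.35278092e-01 -3.99892718e-05 -3.79644330e-04] 294.8627505204472
bin 0.97 [ 550. -184.   53.] [264. 322.]
bar_mid 0.54 [ 549. -185.   50.] [264. 320.]
post 0.82 [ 549. -185.   53.] [263. 322.]
tin 0.96 [458. -23.  57.] [174. 201.]
```

View pics/scene0.png

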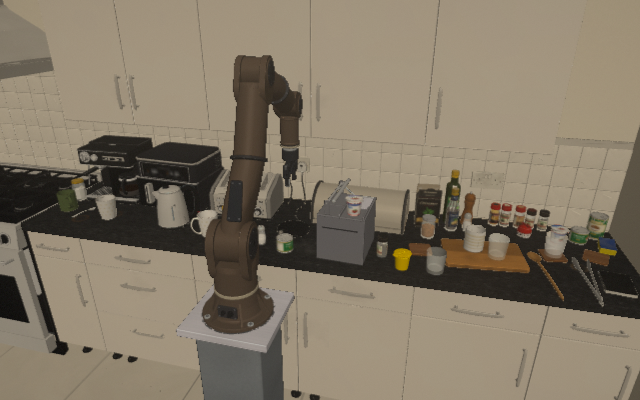

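View pics/side0.png

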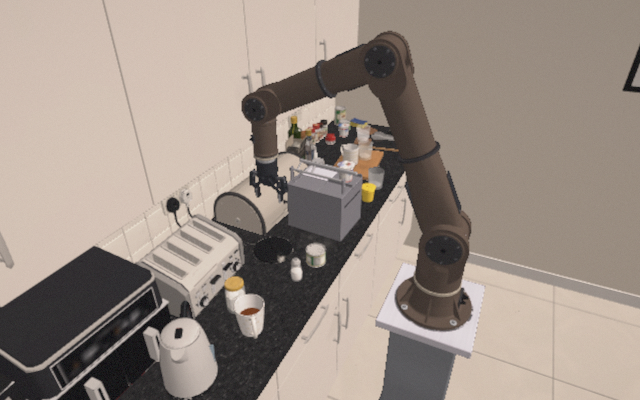

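View pics/wrist0.png

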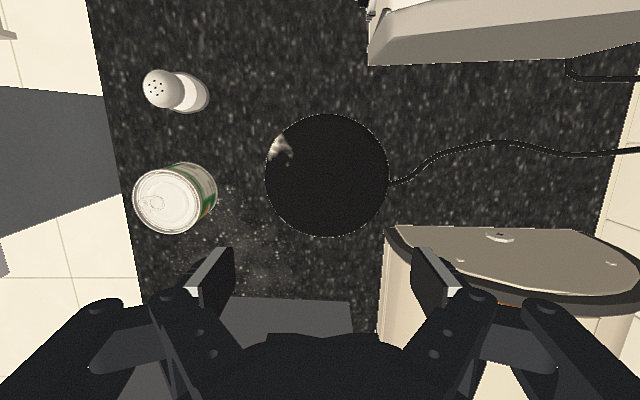

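Run:
```python
import cv2
for n in ['scene','side']:
    i=cv2.imread(f'pics/{n}0.png'); c=i[110:290,240:440]
    cv2.imwrite(f'pics/{n}0c.png',cv2.resize(c,None,fx=3.3,fy=3.3,interpolation=2))
```

```text
(no output)
```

View pics/scene0c.png

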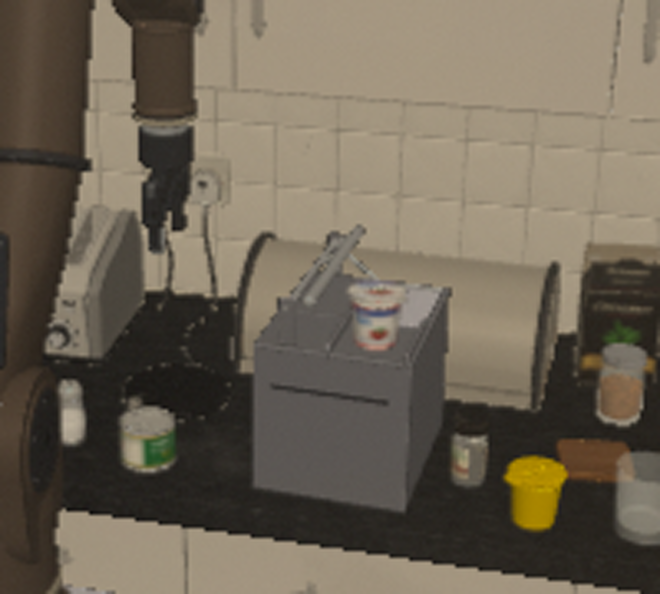

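View pics/side0c.png

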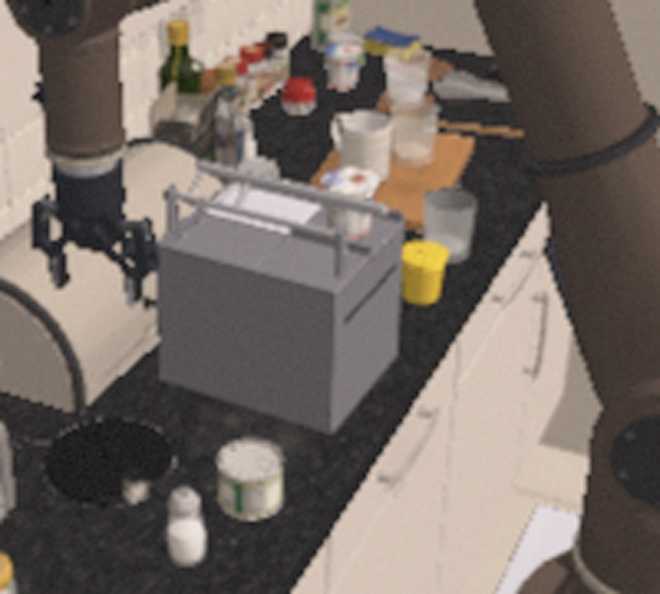

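The pot meant is the white tub on the box at scene (354,204), which is also at side (346,167). The yellow tub at scene (402,259) is the look-alike, and the enlarged crop confirms which is which. Next I fit the box pose from depth.

```bash
cat > fit.py <<'E'
from h import *
from scipy.optimize import least_squares
pts=[]
for n in ['scene','side']:
    s=dict(np.load(f'/tmp/{n}.npz')); P=cloud(s); ok=(s['range_z']>0)
    m=ok&(P[...,0]>330)&(P[...,0]<750)&(P[...,1]>-480)&(P[...,1]<-90)&(P[...,2]>20)
    Q=P[m]; 
    top=Q[abs(Q[:,2]-205)<8]; r=cv2.minAreaRect(top[:,:2].astype(np.float32))
    print(n,len(Q),'top',len(top),top[:,2].mean(),top.min(0),top.max(0),r)
    N=np.cross(np.roll(P,-1,1)-P,np.roll(P,-1,0)-P); N/=np.linalg.norm(N,axis=-1,keepdims=True)+1e-9
    vm=m&(abs(N[...,2])<.25)&(P[...,2]>30)&(P[...,2]<190)
    V=P[vm]; NN=N[vm]; a=np.degrees(np.arctan2(NN[:,1],NN[:,0]))%180
    h,e=np.histogram(a,36,(0,180)); print(h)
    for k in np.argsort(h)[-2:]:
        sel=V[(a>e[k]-8)&(a<e[k+1]+8)]
        # ransac plane line
        best=None;rng=np.random.default_rng(0)
        for _ in range(300):
            i,j=rng.integers(len(sel),size=2);d=sel[j,:2]-sel[i,:2]
            if np.hypot(*d)<40: continue
            nn=np.array([-d[1],d[0]])/np.hypot(*d); inl=abs((sel[:,:2]-sel[i,:2])@nn)<4
            if best is None or inl.sum()>best.sum(): best=inl
        b=sel[best]; c=b.mean(0); u,sv,vt=np.linalg.svd((b-c)[:,:2],full_matrices=False)
        print('line',len(b),c.round(1),'dir deg',np.degrees(np.arctan2(vt[0,1],vt[0,0])).round(2),'ext',np.percentile((b-c)[:,:2]@vt[0],[0,1,99,100]).round(1))
    hi=Q[(Q[:,2]>215)]
    np.save(f'/tmp/{n}_hi',hi)
E
python3 fit.py
```

```text
scene 17772 top 778 207.32990151354048 [ 398.63156123 -387.71239104  197.05488268] [ 672.23038003 -176.208594    212.99612891] ((533.2759399414062, -281.23419189453125), (202.45347595214844, 268.71820068359375), 87.0186538696289)
[ 11  15  13  14   8   7  16  14  21  20  23  25  25  31  35  42  77 109
  80  19  16  11  16  24  30  42  33  33  18  18  24  20  23  12  16  12]
line 231 [ 521.6 -380.8  116.4] dir deg 176.99 ext [-135.8 -129.8  120.2  123.2]
line 268 [ 519.3 -380.6  113.1] dir deg 177.03 ext [-226.5 -133.5  119.8  120.9]
side 9843 top 1159 201.99568229833386 [ 403.31808973 -379.70824288  197.04387346] [ 661.52031691 -165.67654868  212.92932675] ((533.7416381835938, -273.4369201660156), (204.7020263671875, 253.2379913330078), 87.42084503173828)
[89 67 26 34 15 16 31  5 26 32 40 40 32 26 29 27 30 26 14 15 17 18 17 10
 12  8 18 10 21 19 22 19 30 59 88 97]
line 102 [ 410.1 -261.6  107.6] dir deg -93.07 ext [-90.4 -88.2  93.1  99.2]
line 166 [ 410.6 -256.5  111. ] dir deg -92.88 ext [-91.3 -84.8  98.7 102.1]
```

```bash
cat > fit2.py <<'E'
from h import *
from scipy.optimize import least_squares
yaw0=np.radians(-3); c0=np.array([534,-279.])
for n in ['scene','side']:
    s=dict(np.load(f'/tmp/{n}.npz')); P=cloud(s)
    Q=P[(s['range_z']>0)].reshape(-1,3); 
    Q=Q[(abs(Q[:,0]-534)<250)&(abs(Q[:,1]+279)<250)]
    def loc(Q,p): 
        c,sn=np.cos(p[2]),np.sin(p[2]); d=Q[:,:2]-p[:2]
        return np.c_[d[:,0]*c+d[:,1]*sn,-d[:,0]*sn+d[:,1]*c,Q[:,2]]
    p=np.array([*c0,yaw0])
    L=loc(Q,p)
    zin=(L[:,2]>25)&(L[:,2]<190)
    F=Q[zin&(abs(L[:,0]+125)<15)&(abs(L[:,1])<85)]
    yl,sg=(100,1) if n=='side' else (-100,-1)
    S=Q[zin&(abs(L[:,1]-yl)<15)&(abs(L[:,0])<110)]
    f=lambda p:np.r_[loc(F,p)[:,0]+125,loc(S,p)[:,1]-yl]
    r=least_squares(f,p,loss='soft_l1',f_scale=3)
    T=Q[(abs(L[:,0])<115)&(L[:,1]>5)&(L[:,1]<90)&(abs(L[:,2]-205)<12)] 
    print(n,len(F),len(S),r.x[:2].round(1),np.degrees(r.x[2]).round(2),'rms',np.median(abs(r.fun)).round(1),'deck z',np.median(T[:,2]).round(1))
    B=np.array([*r.x]); H=loc(Q,B)
    # pot: slices
    m=(H[:,0]>-125)&(H[:,0]<10)&(H[:,1]<-3)&(H[:,1]>-92)&(H[:,2]>222)&(H[:,2]<275)
    print(' pot pts',m.sum(),np.percentile(H[m],[1,50,99],axis=0).round(0).tolist())
    X=H[m]
    g=least_squares(lambda q:np.hypot(X[:,0]-q[0],X[:,1]-q[1])-34.5,[-60,-45],loss='soft_l1',f_scale=3); print(' pot circ',g.x.round(1),np.median(abs(g.fun)).round(1))
    m=(H[:,1]>3)&(H[:,1]<45)&(H[:,2]>262)&(H[:,0]>-140)&(H[:,0]<90)&(H[:,2]<300)
    print(' bar',m.sum(),np.percentile(H[m],[5,50,95],axis=0).round(0).tolist())
    m=(H[:,1]>-90)&(H[:,1]<0)&(H[:,0]>5)&(H[:,0]<110)&(abs(H[:,2]-205)<25); print(' flap z',m.sum(),np.median(H[m][:,2]))
    m=(abs(H[:,1]-60)<15)&(H[:,2]>240)&(abs(H[:,0])<100); print(' shaft',np.percentile(H[m],[5,50,95],axis=0).round(0).tolist())
    # everything tall around
E
python3 fit2.py
```

```text
scene 1418 312 [ 534.2 -281.2] -3.24 rms 2.0 deck z 208.6
 pot pts 160 [[-114.0, -73.0, 222.0], [-99.0, -49.0, 248.0], [-73.0, -19.0, 275.0]]
 pot circ [-68.6 -41.5] 2.7
 bar 96 [[-128.0, 15.0, 282.0], [-26.0, 20.0, 290.0], [79.0, 30.0, 294.0]]
 flap z 102 207.9773661908008
 shaft [[-83.0, 50.0, 258.0], [4.0, 57.0, 262.0], [92.0, 63.0, 268.0]]
side 561 1614 [ 534.9 -278.9] -3.07 rms 1.6 deck z 201.9
 pot pts 181 [[-106.0, -78.0, 223.0], [-80.0, -30.0, 270.0], [-43.0, -8.0, 275.0]]
 pot circ [-71.7 -48.6] 4.3
 bar 223 [[-130.0, 20.0, 272.0], [-27.0, 29.0, 281.0], [75.0, 35.0, 287.0]]
 flap z 166 200.90308805318318
 shaft [[-88.0, 49.0, 248.0], [6.0, 63.0, 255.0], [93.0, 68.0, 263.0]]
```

```bash
cat > plan.py <<'E'
from h import *
B=np.array([534.5,-280,0]);RB=R.from_euler('z',-3.1,degrees=True).as_matrix()
def b2w(p): return RB@np.array(p,float)+B
def w2b(p): return RB.T@(np.array(p)-B)
def target(tilt):  # y axis (pointing) down/forward, z = jaw
    t=np.radians(tilt); y=np.array([np.sin(t),0,-np.cos(t)]); return y
def goal(tilt,R0):
    y=RB@target(tilt); z=RB@np.array([0,1,0]); 
    if z@R0[:,2]<0: z=-z
    return np.c_[np.cross(y,z),y,z]
E
python3 - <<'E'
from plan import *
s=arm.sense(); R0=rot(s['orientation']); print(R0.round(3))
G=goal(10,R0)
print('turn',R.from_matrix(R0.T@G).as_rotvec().round(3)); print(G.round(3))
print('bin',w2b(s['ee_pos']))
p=np.array(s['ee_pos']);
for q in [[-128,-13,340],[-128,-13,300]]:
    d=b2w(q)-p; print(b2w(q).round(1),'in start tool',(R0.T@d/10).round(2),'in goal tool',(G.T@d/10).round(2)); p=b2w(q)
E
```

```text
[[-0.  0.  1.]
 [-1. -0. -0.]
 [ 0. -1.  0.]]
turn [ 0.132 -1.513 -0.14 ]
[[ 0.983  0.173  0.054]
 [-0.053 -0.009  0.999]
 [ 0.174 -0.985  0.   ]]
bin [ 75.25016745 284.47180956 231.33610341]
[ 406.  -286.1  340. ] in start tool [ 28.61 -10.87 -21.9 ] in goal tool [-18.13 -14.23 -29.75]
[ 406.  -286.1  300. ] in start tool [-0.  4. -0.] in goal tool [-0.69  3.94  0.  ]
```

Call:
arm_command --rows '[0,-0.12,0,0,-1.7,0,0.4,0,-0.12,0,0,-1.7,0,0.4,0,-0.12,0,0,-1.7,0,0.4,0,-0.12,0,0,-1.7,0,0.4,0,-0.12,0,0,-1.7,0,0.4,0,-0.12,0,0,-1.7,0,0.4,0,-0.12,0,0,-1,0,0.4,0,-0.12,0,0,0,0,0.4]'

```text
clock: 1.87
ee_pos: [626.0, 0.1, 346.2]
orientation: [0.676, -0.674, 0.209, -0.212]
contact_force: [-0.3, 0.9, -0.0]
grip_width: 51.0
```

Call:
arm_command --rows '[0,-0.11,0,0,0,0,0.4,0,-0.11,0,0,0,0,0.4,0,-0.11,0,0,0,0,0.4,0,-0.11,0,0,0,0,0.4,0,-0.11,0,0,0,0,0.4,0,0,0,0,0,0,0.4,0,0,0,0,0,0,0.4,0,0,0,0,0,0,0.4]'

```text
clock: 2.53
ee_pos: [625.0, -0.1, 343.3]
orientation: [0.707, -0.707, 0.023, -0.023]
contact_force: [-0.3, -0.2, -0.6]
grip_width: 51.2
```

```bash
cat > tell.py <<'E'
from plan import *
import sys
def tell(q,tilt=10):
    s=arm.sense(); R0=rot(s['orientation']); G=goal(tilt,R0); p=np.array(s['ee_pos'])
    print('t',s['clock'],'grip',round(s['grip_width'],1),'F',np.round(s['contact_force'],1),'bin',w2b(p).round(1),'q',s['q'].round(2))
    print('turn',R.from_matrix(R0.T@G).as_rotvec().round(3))
    d=b2w(q)-p; print('in tool now',(R0.T@d/10).round(2),'in goal tool',(G.T@d/10).round(2))
if __name__=='__main__': tell([float(a) for a in sys.argv[1:4]])
E
python3 tell.py -128 -13 340
```

```text
t 2.5333 grip 51.2 F [-0.3 -0.2 -0.6] bin [ 75.2 284.4 343.3] q [ 0.09  0.39 -0.27  1.37  0.1   1.39  1.33]
turn [ 0.001 -0.011 -0.175]
in tool now [-20.01   0.33 -29.95] in goal tool [-20.07  -3.2  -29.74]
```

Call:
arm_command --rows '[0,-0.011,-0.087,0,0,0,0.4,0,0,-0.088,0,0,0,0.4,0,0,0,-2,-0.3,-3,0.4,0,0,0,-2,-0.3,-3,0.4,0,0,0,-2,-0.3,-3,0.4,0,0,0,-2,-0.3,-3,0.4,0,0,0,-2,-0.3,-3,0.4,0,0,0,-2,-0.3,-3,0.4]'

```text
clock: 3.2
ee_pos: [493.6, -174.9, 340.5]
orientation: [-0.702, 0.706, 0.043, 0.081]
contact_force: [0.6, -1.3, 0.3]
grip_width: 51.0
```

Call:
arm_command --rows '[0,0,0,-2,-0.3,-3,0.4,0,0,0,-2,-0.3,-3,0.4,0,0,0,-2,-0.3,-3,0.4,0,0,0,-2,-0.3,-2.7,0.4,0,0,0,0,0,0,0.4,0,0,0,0,0,0,0.4,0,0,0,0,0,0,0.4,0,0,0,0,0,0,0.4]'

```text
clock: 3.87
ee_pos: [409.1, -285.5, 338.2]
orientation: [-0.703, 0.706, 0.045, 0.079]
contact_force: [-0.2, -0.3, -0.6]
grip_width: 51.4
```

```bash
python3 tell.py -128 -13 305
python3 - <<'E'
from plan import *
for n in ['scene','wrist','side']:
    s=arm.snapshot(n); save(s,n+'1'); np.savez('/tmp/'+n+'1',**s)
    if n!='wrist': cv2.imwrite(f'pics/{n}1c.png',cv2.resize(s['frame'][100:280,240:440,::-1],None,fx=3.3,fy=3.3,interpolation=2))
    for nm,q in dict(bar0=[-145,23,281],barm=[-60,23,281],edge=[-15,-45,205],pot=[-70,-45,240],post=[-112,60,272]).items(): print(n,nm,np.round(proj(s,b2w(q))))
E
```

```text
t 3.8667 grip 51.4 F [-0.2 -0.3 -0.6] bin [-124.9  -12.2  338.2] q [ 0.63  0.07 -0.07  1.81 -0.09  1.11  2.12]
turn [-0.001  0.005  0.001]
in tool now [-0.89  3.22 -0.07] in goal tool [-0.88  3.22 -0.08]
scene bar0 [333. 201.]
scene barm [339. 193.]
scene edge [357. 208.]
scene pot [354. 206.]
scene post [326. 199.]
wrist bar0 [376. 176.]
wrist barm [367. 276.]
wrist edge [293. 262.]
wrist pot [287. 237.]
wrist post [419. 213.]
side bar0 [355. 173.]
side barm [335. 168.]
side edge [333. 175.]
side pot [345. 171.]
side post [343. 177.]
```

View pics/wrist1.png

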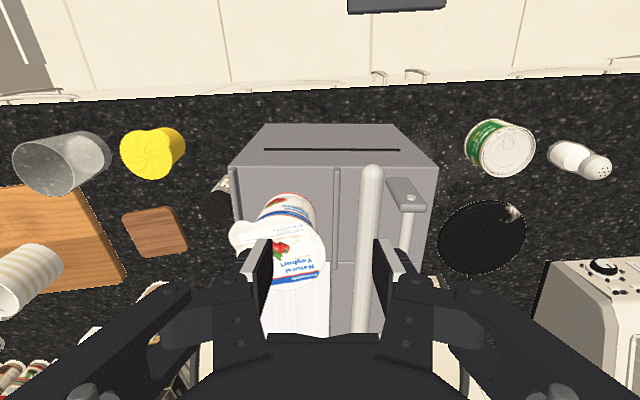

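View pics/scene1c.png

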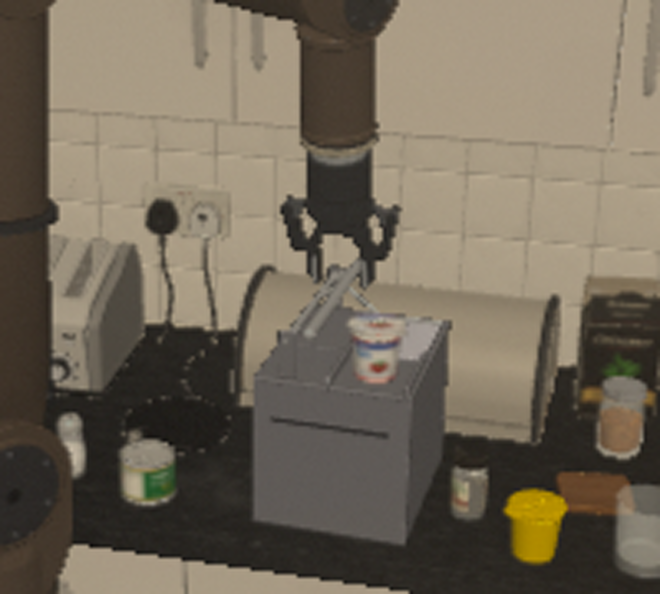

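View pics/side1c.png

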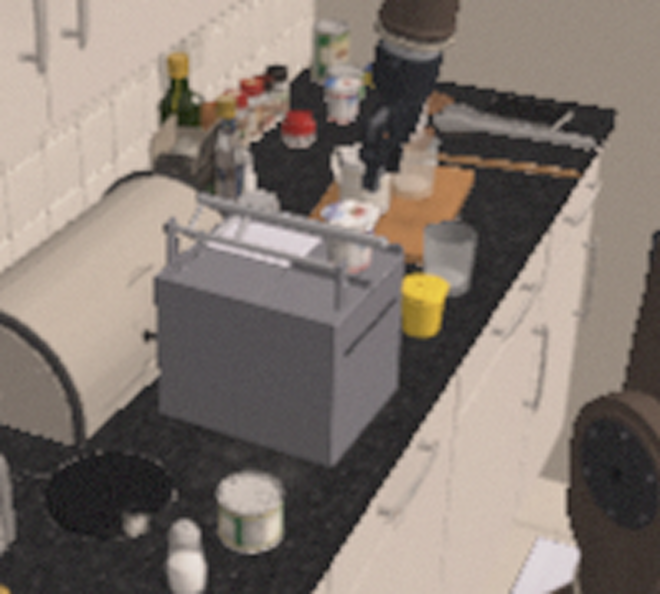

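Run:
```python
from plan import *
s=dict(np.load('/tmp/wrist1.npz'))
for q in [[-125,0,218],[-125,-90,218],[-125,-100,205],[-125,100,205],[-125,-100,0],[-125,100,0],[-145,23,281],[-145,23,289],[0,23,289],[-123,60,272]]: print(q,np.round(proj(s,b2w(q)),1))
i=s['frame'][100:340,210:450,::-1].copy()
i=cv2.resize(i,None,fx=2.5,fy=2.5,interpolation=2)
cv2.imwrite('pics/w1c.png',i)
P=cloud(s); 
for u,v in [(370,190),(369,230),(366,280),(408,188),(285,150),(337,220),(270,240),(300,240),(280,205)]:
  print((u,v),w2b(P[v,u]).round(1))
```

```text
[-125, 0, 218] [337.  171.9]
[-125, -90, 218] [236.9 171.4]
[-125, -100, 205] [229.8 166.6]
[-125, 100, 205] [442.7 167.6]
[-125, -100, 0] [266.7 123.4]
[-125, 100, 0] [394.4 124. ]
[-145, 23, 281] [376.  176.3]
[-145, 23, 289] [378.  180.7]
[0, 23, 289] [363.5 336.4]
[-123, 60, 272] [421.6 200.1]
(370, 190) [-138.8   18.1  289.9]
(369, 230) [-108.5   19.6  290.7]
(366, 280) [-64.2  20.5 291.2]
(408, 188) [-117.3   60.2  236.1]
(285, 150) [-126.2  -54.1  152.7]
(337, 220) [-76.4   1.2 219.8]
(270, 240) [-136.5  -39.   346.4]
(300, 240) [-90.8 -30.3 276.8]
(280, 205) [-103.7  -49.3  242.5]
```

View pics/w1c.png

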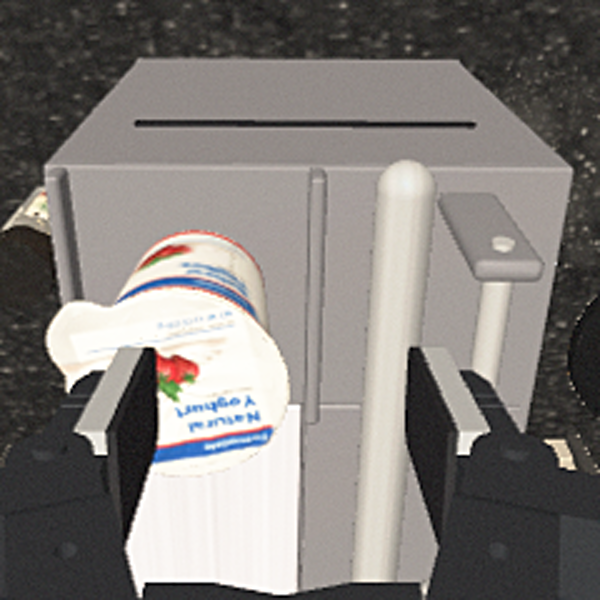

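```bash
python3 tell.py -130 -14.5 295
```

```text
t 4.0167 grip 51.1 F [-0.3 -0.2 -0.5] bin [-125.   -12.4  338.2] q [ 0.63  0.07 -0.07  1.81 -0.09  1.11  2.12]
turn [-0.001  0.006  0.001]
in tool now [-1.24  4.16 -0.21] in goal tool [-1.24  4.17 -0.21]
```

Call:
arm_command --rows '[0,0,0,-0.31,1.04,-0.05,0.4,0,0,0,-0.31,1.04,-0.05,0.4,0,0,0,-0.31,1.04,-0.05,0.4,0,0,0,-0.31,1.04,-0.05,0.4,0,0,0,0,0,0,0.4,0,0,0,0,0,0,0.4,0,0,0,0,0,0,0.4,0,0,0,0,0,0,0.4]'

```text
clock: 4.68
ee_pos: [403.8, -288.4, 295.9]
orientation: [-0.702, 0.706, 0.045, 0.08]
contact_force: [0.3, -0.4, -0.2]
grip_width: 51.2
```

```bash
python3 tell.py -130 -14.5 240
python3 - <<'E'
from plan import *
for n in ['wrist','side']:
    s=arm.snapshot(n); np.savez('/tmp/'+n+'2',**s)
    a=s['frame'][100:340,200:440] if n=='wrist' else s['frame'][120:220,270:390]
    cv2.imwrite(f'pics/{n}2c.png',cv2.resize(a[:,:,::-1],None,fx=2.4 if n=='wrist' else 5,fy=2.4 if n=='wrist' else 5,interpolation=2))
E
```

```text
t 4.6833 grip 51.2 F [ 0.3 -0.4 -0.2] bin [-130.   -15.4  295.9] q [ 0.64  0.09 -0.07  1.89 -0.1   1.01  2.14]
turn [0.    0.005 0.002]
in tool now [-0.97  5.5   0.1 ] in goal tool [-0.97  5.5   0.09]
```

View pics/wrist2c.png

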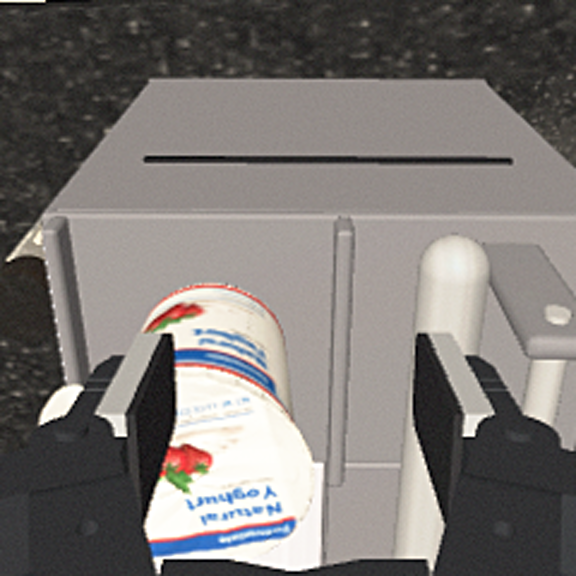

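View pics/side2c.png

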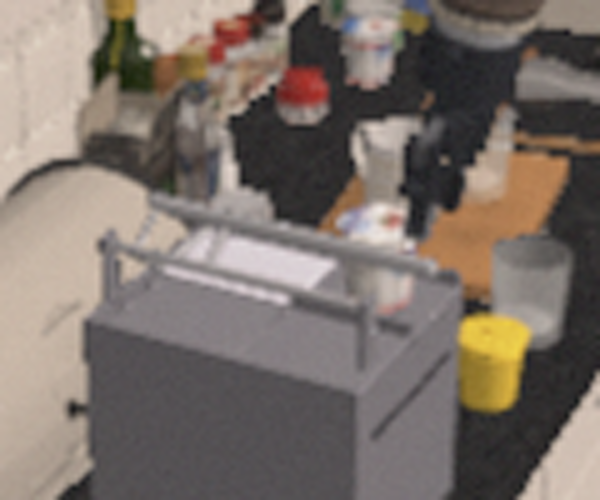

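Run:
```python
from plan import *
from scipy.optimize import least_squares
for f in ['wrist2']:
    s=dict(np.load(f'/tmp/{f}.npz')); P=cloud(s)[s['range_z']>0]; H=(P-B)@RB
    for lo,hi in [(215,235),(235,255),(255,270),(270,282)]:
        m=(H[:,0]>-118)&(H[:,0]<0)&(H[:,1]<-8)&(H[:,1]>-85)&(H[:,2]>lo)&(H[:,2]<hi); X=H[m]
        g=least_squares(lambda q:np.hypot(X[:,0]-q[0],X[:,1]-q[1])-34,[-70,-45],loss='soft_l1',f_scale=2)
        print(lo,m.sum(),np.percentile(X,[1,99],axis=0).round(0).tolist(),g.x.round(1))
    m=(H[:,0]>-150)&(H[:,0]<-20)&(H[:,1]>0)&(H[:,1]<40)&(H[:,2]>278)&(H[:,2]<297);X=H[m];t=X[X[:,2]>286.5]
    print('bar',np.percentile(X,[1,50,99],axis=0).round(1).tolist(),t.mean(0))
```

```text
215 627 [[-103.0, -67.0, 215.0], [-82.0, -19.0, 235.0]] [-67.9 -47.6]
235 692 [[-105.0, -59.0, 235.0], [-82.0, -17.0, 255.0]] [-70.1 -48.2]
255 491 [[-107.0, -50.0, 255.0], [-84.0, -17.0, 269.0]] [-71.9 -48. ]
270 4205 [[-109.0, -80.0, 274.0], [-45.0, -13.0, 278.0]] [-80.1 -61. ]
bar [[-149.7, 11.8, 281.6], [-128.9, 16.2, 288.9], [-58.7, 26.7, 291.3]] [-112.73719276   18.26185684  289.27696065]
```

Call:
arm_command --rows '[0,0,0,-0.11,0.6,0,0.4,0,0,0,-0.11,0.6,0,0.4,0,0,0,-0.11,0.6,0,0.4,0,0,0,-0.11,0.6,0,0.4,0,0,0,-0.11,0.6,0,0.4,0,0,0,-0.11,0.6,0,0.4,0,0,0,-0.11,0.6,0,0.4,0,0,0,-0.11,0.6,0,0.4]'

```text
clock: 5.45
ee_pos: [403.1, -297.8, 248.6]
orientation: [-0.697, 0.71, 0.044, 0.084]
contact_force: [-2.6, -27.6, 4.1]
grip_width: 51.1
```

```bash
python3 tell.py -130 -15 240
cat > look.py <<'E'
from plan import *
import sys
k=sys.argv[1]
for n in ['wrist','side']:
    s=arm.snapshot(n); np.savez('/tmp/'+n+k,**s)
    a=s['frame'][80:360,160:480] if n=='wrist' else s['frame'][120:220,270:390]
    f=2 if n=='wrist' else 5
    cv2.imwrite(f'pics/{n}{k}c.png',cv2.resize(a[:,:,::-1],None,fx=f,fy=f,interpolation=2))
E
python3 look.py 3
```

```text
t 5.45 grip 51.1 F [ -2.6 -27.6   4.1] bin [-130.2  -24.9  248.6] q [ 0.64  0.13 -0.06  1.97 -0.09  0.88  2.15]
turn [ 0.014 -0.002  0.007]
in tool now [-0.14  0.84  1.  ] in goal tool [-0.13  0.85  0.99]
```

View pics/wrist3c.png

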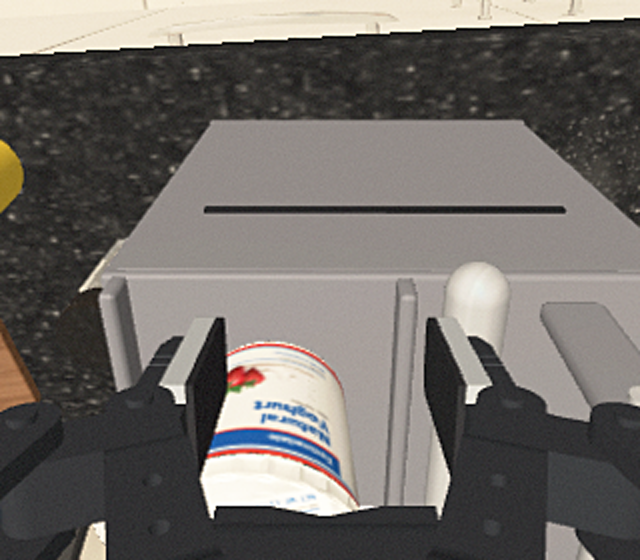

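View pics/side3c.png

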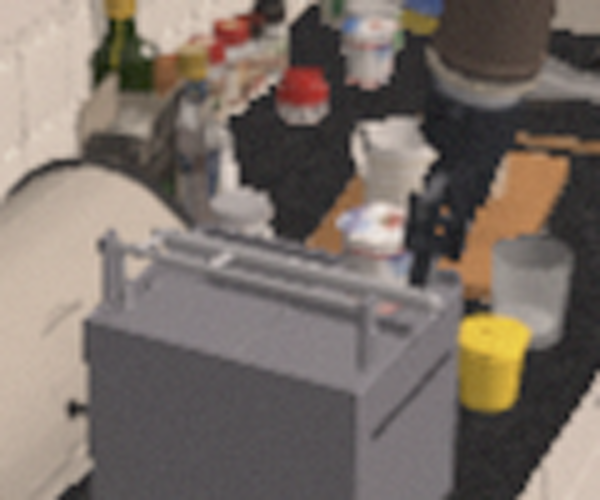

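Call:
arm_command --rows '[0,0,0,0.11,-0.6,0,0.4,0,0,0,0.11,-0.6,0,0.4,0,0,0,0.11,-0.6,0,0.4,0,0,0,0.11,-0.6,0,0.4,0,0,0,0.11,-0.6,0,0.4,0,0,0,0.11,-0.6,0,0.4,0,0,0,0.11,-0.6,0,0.35,0,0,0,0.11,-0.6,0,0.35]'

```text
clock: 6.22
ee_pos: [402.9, -287.9, 294.8]
orientation: [-0.703, 0.706, 0.044, 0.079]
contact_force: [-0.1, -0.2, 0.4]
grip_width: 55.4
```

Call:
arm_command --rows '[0,0,0,0,-0.3,0,0.35,0,0,0,0,0,0,0.35,0,0,0,0,0,0,0.35,0,0,0,0,0,0,0.35,0,0,0,0,0,0,0.35,0,0,0,0,0,0,0.35,0,0,0,0,0,0,0.35,0,0,0,0,0,0,0.35]'

```text
clock: 6.88
ee_pos: [402.7, -288.3, 297.9]
orientation: [-0.703, 0.706, 0.044, 0.079]
contact_force: [0.2, 0.3, -0.3]
grip_width: 55.7
```

```bash
python3 tell.py -130 -15 296; python3 look.py 4
python3 - <<'E'
from plan import *
s=dict(np.load('/tmp/wrist4.npz')); st=arm.sense(); R0=rot(st['orientation'])
Pw=cloud(s); T=(Pw-np.array(st['ee_pos']))@R0; H=(Pw-B)@RB
m=(s['range_z']>0)&(s['range_z']<200)
for v in [235,240,245,250,255,260,270]:
    print(v,[(u,*T[v,u].round(0)) for u in list(range(236,276,5))+list(range(368,412,5)) if m[v,u] and abs(T[v,u,1])<25])
Hm=H[s['range_z']>0]
m=(Hm[:,0]>-150)&(Hm[:,0]<-30)&(Hm[:,1]>0)&(Hm[:,1]<40)&(Hm[:,2]>287)&(Hm[:,2]<293);print('bar top',np.median(Hm[m],axis=0))
m=(Hm[:,0]>-118)&(Hm[:,0]<0)&(Hm[:,1]<-8)&(Hm[:,1]>-85)&(Hm[:,2]>225)&(Hm[:,2]<260);print('pot',Hm[m].min(0))
E
```

```text
t 6.8833 grip 55.7 F [ 0.2  0.3 -0.3] bin [-131.2  -15.4  297.9] q [ 0.64  0.09 -0.07  1.89 -0.1   1.01  2.14]
turn [-0.     0.004  0.   ]
in tool now [0.08 0.21 0.04] in goal tool [0.08 0.21 0.04]
235 [(373, np.float64(-3.0), np.float64(13.0), np.float64(28.0)), (378, np.float64(-5.0), np.float64(10.0), np.float64(30.0)), (383, np.float64(-6.0), np.float64(7.0), np.float64(32.0)), (388, np.float64(-6.0), np.float64(6.0), np.float64(35.0)), (393, np.float64(-5.0), np.float64(8.0), np.float64(38.0)), (398, np.float64(-5.0), np.float64(9.0), np.float64(41.0))]
240 [(256, np.float64(-11.0), np.float64(-11.0), np.float64(-33.0)), (261, np.float64(-10.0), np.float64(-10.0), np.float64(-31.0)), (266, np.float64(-10.0), np.float64(-9.0), np.float64(-29.0)), (373, np.float64(-0.0), np.float64(13.0), np.float64(28.0)), (378, np.float64(-9.0), np.float64(-8.0), np.float64(27.0)), (383, np.float64(-10.0), np.float64(-10.0), np.float64(29.0)), (388, np.float64(-11.0), np.float64(-12.0), np.float64(31.0)), (393, np.float64(-10.0), np.float64(-11.0), np.float64(33.0)), (398, np.float64(-1.0), np.f
[... 2201 characters left out ...]
, np.float64(-13.0), np.float64(-29.0)), (373, np.float64(12.0), np.float64(13.0), np.float64(29.0)), (378, np.float64(1.0), np.float64(-10.0), np.float64(27.0)), (383, np.float64(-5.0), np.float64(-22.0), np.float64(27.0)), (408, np.float64(-6.0), np.float64(-24.0), np.float64(37.0))]
270 [(261, np.float64(-2.0), np.float64(-24.0), np.float64(-29.0)), (266, np.float64(4.0), np.float64(-13.0), np.float64(-29.0)), (373, np.float64(20.0), np.float64(14.0), np.float64(29.0)), (378, np.float64(6.0), np.float64(-11.0), np.float64(27.0)), (383, np.float64(-1.0), np.float64(-22.0), np.float64(27.0))]
bar top [-100.26287014   17.84244153  289.50718399]
pot [-105.57202433  -67.76358163  225.08386877]
```

View pics/wrist4c.png

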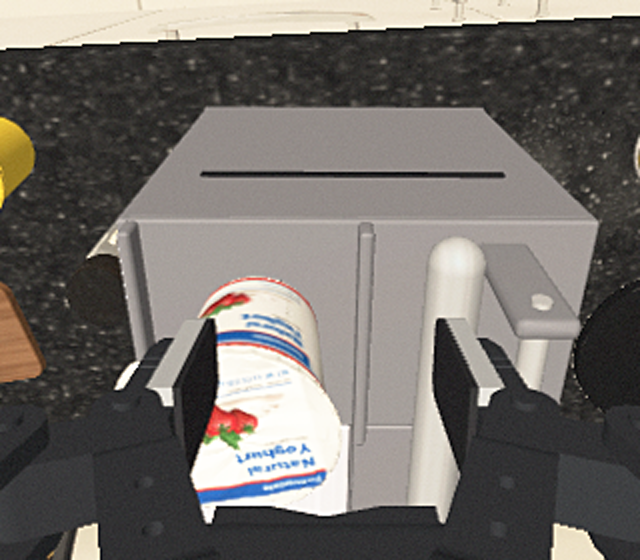

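Run:
```python
from plan import *
for k in ['wrist1','wrist2','wrist4']:
    s=dict(np.load(f'/tmp/{k}.npz'))
    H=(cloud(s)[s['range_z']>0]-B)@RB
    print(k)
    for a in range(-145,0,20):
        m=(H[:,0]>a)&(H[:,0]<a+20)&(H[:,1]>3)&(H[:,1]<36)&(H[:,2]>283)&(H[:,2]<294); X=H[m]
        if len(X)>20: print(a+10,len(X),np.percentile(X[:,1],[2,98]).round(1),X[:,1].mean().round(1),X[:,2].max().round(1))
    m=(abs(H[:,1])<6)&(H[:,2]>214)&(H[:,2]<222)&(H[:,0]>-120)&(H[:,0]<-20);X=H[m];print('rail0',np.polyfit(X[:,0],X[:,1],1).round(3),X[:,1].mean().round(1))
    m=(abs(H[:,1]+90)<7)&(H[:,2]>214)&(H[:,2]<222)&(H[:,0]>-120)&(H[:,0]<-20);X=H[m];print('rail-90',np.polyfit(X[:,0],X[:,1],1).round(3),X[:,1].mean().round(1))
```

```text
wrist1
-135 634 [12.1 26.9] 18.9 292.4
-115 552 [12.2 26.9] 18.9 292.2
-95 419 [12.2 26.1] 17.9 292.3
-75 363 [12.1 23.9] 17.7 291.8
-55 389 [12.  26.7] 18.8 291.5
-35 349 [12.1 27.1] 18.8 291.7
-15 304 [12.1 26.8] 18.8 291.7
rail0 [-0.    -0.194] -0.2
rail-90 [ -0.    -94.446] -94.4
wrist2
-135 639 [11.9 26.7] 18.9 292.0
-115 49 [11.8 13.2] 12.5 286.3
-95 246 [11.9 18.4] 14.3 291.4
-75 419 [12.  22.4] 16.6 291.9
-55 112 [11.9 21.8] 16.3 291.4
rail0 [-0.001 -0.35 ] -0.3
rail-90 [ 3.000e-03 -9.412e+01] -94.4
wrist4
-135 627 [12.  26.8] 18.2 292.2
-115 198 [11.8 15.2] 13.3 289.7
-95 363 [12.  21.1] 15.5 291.5
-75 516 [12.  25.8] 18.0 291.7
-55 195 [12.  26.1] 18.7 291.3
rail0 [ 0.    -0.256] -0.3
rail-90 [-6.000e-03 -9.505e+01] -94.5
```

Call:
arm_command --rows '[0,0,0,-0.12,0.69,0.25,0.35,0,0,0,-0.12,0.69,0.25,0.35,0,0,0,0,0,0,0.35,0,0,0,-0.14,0.79,-0.35,0.35,0,0,0,-0.1,0.59,-0.22,0.35,0,0,0,-0.1,0.59,-0.13,0.35,0,0,0,0,0,0,0.35,0,0,0,0,0,0,0.35]'

```text
clock: 7.65
ee_pos: [403.0, -291.3, 264.4]
orientation: [-0.702, 0.706, 0.044, 0.08]
contact_force: [-0.9, -2.7, 6.3]
grip_width: 55.4
```

```bash
python3 tell.py -130 -12 234; python3 look.py 5
```

```text
t 7.65 grip 55.4 F [-0.9 -2.7  6.3] bin [-130.7  -18.4  264.4] q [ 0.64  0.12 -0.07  1.94 -0.1   0.93  2.15]
turn [0.001 0.004 0.002]
in tool now [-0.46  3.01  0.64] in goal tool [-0.46  3.01  0.64]
```

View pics/wrist5c.png

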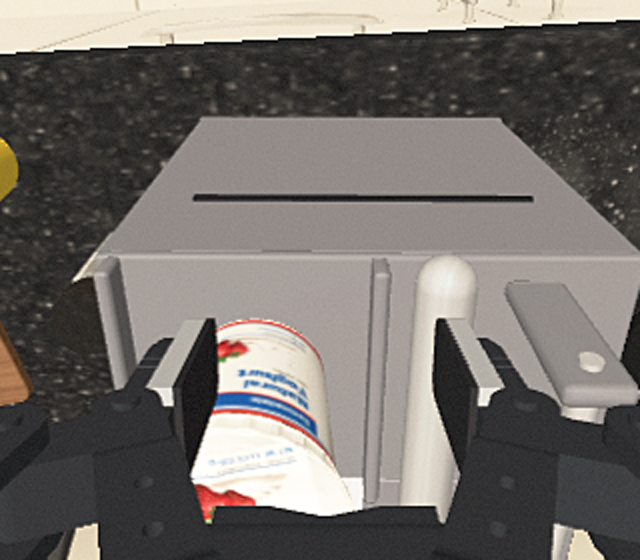

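Call:
arm_command --rows '[0,0,0,-0.11,0.64,-0.1,0.35,0,0,0,-0.11,0.64,0,0.35,0,0,0,-0.1,0.59,0.1,0.35,0,0,0,-0.1,0.59,0.2,0.35,0,0,0,-0.07,0.4,0.25,0.35,0,0,0,0,0,0,0.35,0,0,0,0,0,0,0.35,0,0,0,0,0,0,0.35]'

```text
clock: 8.42
ee_pos: [403.6, -286.7, 235.8]
orientation: [-0.702, 0.706, 0.045, 0.08]
contact_force: [-0.9, -4.4, 6.6]
grip_width: 55.6
```

```bash
python3 tell.py -30 -12 234; python3 look.py 6
```

```text
t 8.4167 grip 55.6 F [-0.9 -4.4  6.6] bin [-130.3  -13.7  235.8] q [ 0.64  0.14 -0.07  1.99 -0.1   0.86  2.15]
turn [0.001 0.004 0.002]
in tool now [9.84 1.94 0.14] in goal tool [9.85 1.92 0.17]
```

View pics/wrist6c.png

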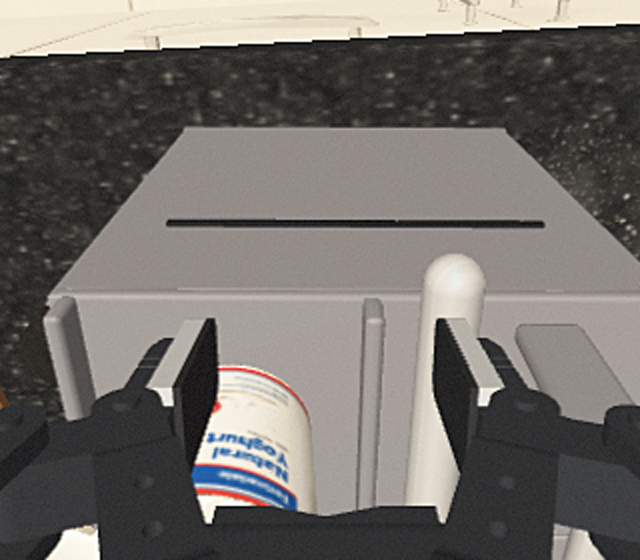

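View pics/side6c.png

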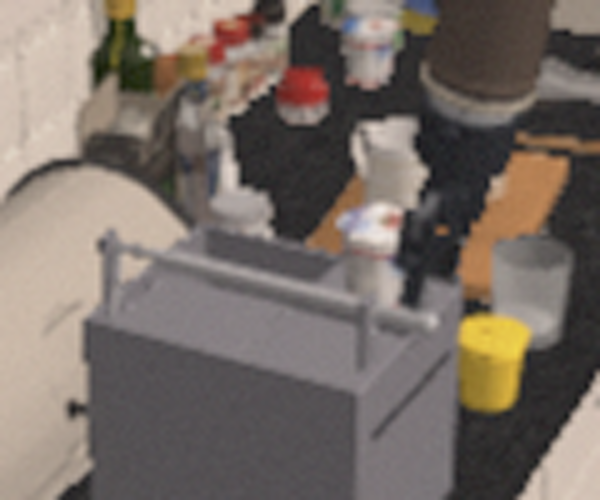

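Call:
arm_command --rows '[0,0,0,0.59,0.16,0,0.35,0,0,0,0.59,0.16,0,0.35,0,0,0,0.59,0.1,0,0.35,0,0,0,0.59,0.1,0,0.35,0,0,0,0.59,0.1,0,0.35,0,0,0,0.59,0.1,0,0.35,0,0,0,0.59,0.1,0,0.35,0,0,0,0.59,0.1,0,0.35]'

```text
clock: 9.18
ee_pos: [450.1, -287.9, 234.2]
orientation: [-0.703, 0.706, 0.043, 0.079]
contact_force: [-7.3, 0.7, 9.2]
grip_width: 55.6
```

```bash
python3 tell.py -25 -14 235; python3 look.py 7
```

```text
t 9.1833 grip 55.6 F [-7.3  0.7  9.2] bin [-83.8 -12.4 234.2] q [ 0.59  0.21 -0.08  1.91 -0.08  0.87  2.08]
turn [-0.001  0.004 -0.002]
in tool now [ 5.81  0.93 -0.18] in goal tool [ 5.81  0.94 -0.16]
```

View pics/wrist7c.png

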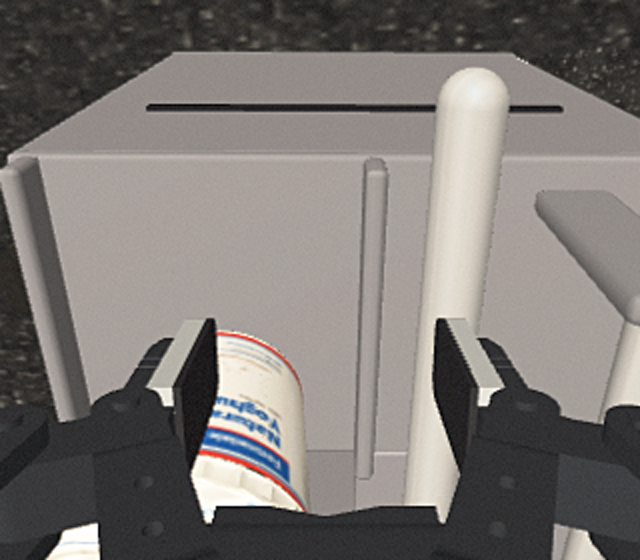

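View pics/side7c.png

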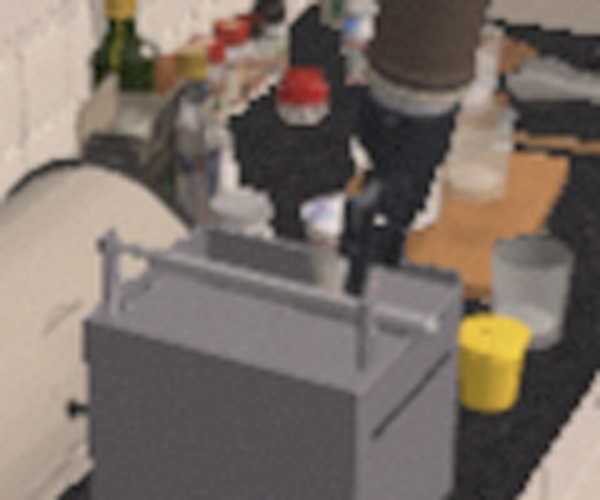

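The pot is sliding upright and the flap is fully open, so I keep pushing.

Call:
arm_command --rows '[0,0,0,0.72,0.125,0,0.35,0,0,0,0.72,0.125,0,0.35,0,0,0,0.72,0.125,0,0.35,0,0,0,0.72,0.125,0,0.35,0,0,0,0.72,0.125,0,0.35,0,0,0,0.72,0.125,0,0.35,0,0,0,0.72,0.125,0,0.35,0,0,0,0.72,0.125,0,0.35]'

```text
clock: 9.95
ee_pos: [508.9, -290.7, 234.5]
orientation: [-0.703, 0.706, 0.044, 0.079]
contact_force: [-6.1, 1.3, 9.6]
grip_width: 55.5
```

```bash
python3 tell.py -25 -14 300; python3 look.py 8
python3 - <<'E'
from plan import *
s=arm.snapshot('scene');cv2.imwrite('pics/scene8c.png',cv2.resize(s['frame'][130:270,270:430,::-1],None,fx=4,fy=4,interpolation=2))
E
```

```text
t 9.95 grip 55.5 F [-6.1  1.3  9.6] bin [-25.  -12.1 234.5] q [ 0.54  0.29 -0.08  1.8  -0.06  0.9   2.01]
turn [-0.001  0.004 -0.001]
in tool now [ 1.13 -6.45 -0.19] in goal tool [ 1.14 -6.45 -0.19]
```

View pics/wrist8c.png

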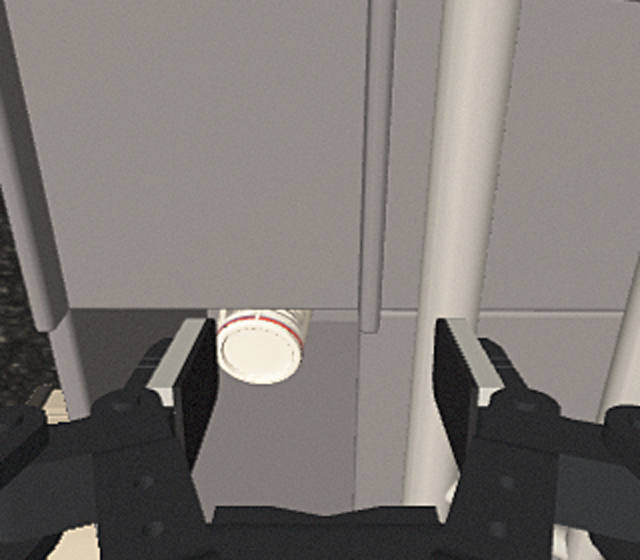

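View pics/side8c.png

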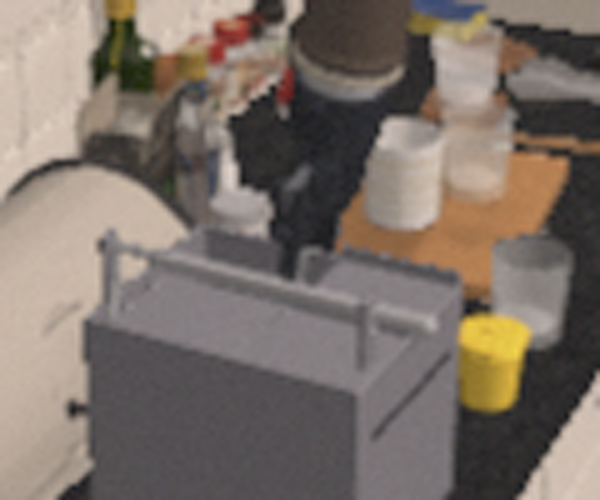

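View pics/scene8c.png

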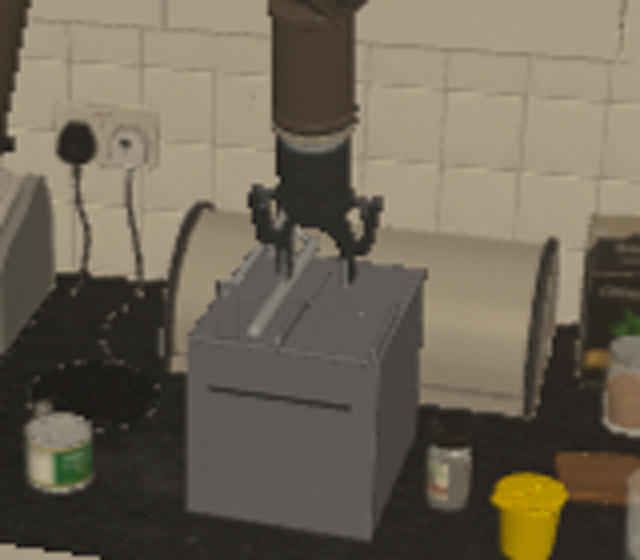

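Call:
arm_command --rows '[0,0,0,0,0,0,0.35,0,0,0,0,0,0,0.35,0,0,0,0,0,0,0.35,0,0,0,0,0,0,0.35,0,0,0,0,0,0,0.35,0,0,0,0,0,0,0.35,0,0,0,0,0,0,0.35,0,0,0,0,0,0,0.35]'

```text
clock: 10.77
ee_pos: [510.3, -291.1, 235.4]
orientation: [-0.702, 0.706, 0.045, 0.08]
contact_force: [-0.3, -1.3, 8.7]
grip_width: 55.5
```

```bash
python3 look.py 9
python3 - <<'E'
from plan import *
s=dict(np.load('/tmp/wrist9.npz'));H=(cloud(s)-B)@RB
m=(s['range_z']>0)&(H[...,0]>-14)&(H[...,0]<119)&(H[...,1]<-3)&(H[...,1]>-95)&(H[...,2]<200)
fr=s['frame'].astype(int); w=m&(fr.min(-1)>150); print(w.sum(),np.percentile(H[w],[2,50,98],axis=0).round())
E
```

```text
750 [[ 66. -82.  71.]
 [ 78. -59.  73.]
 [ 93. -36.  77.]]
```

View pics/wrist9c.png

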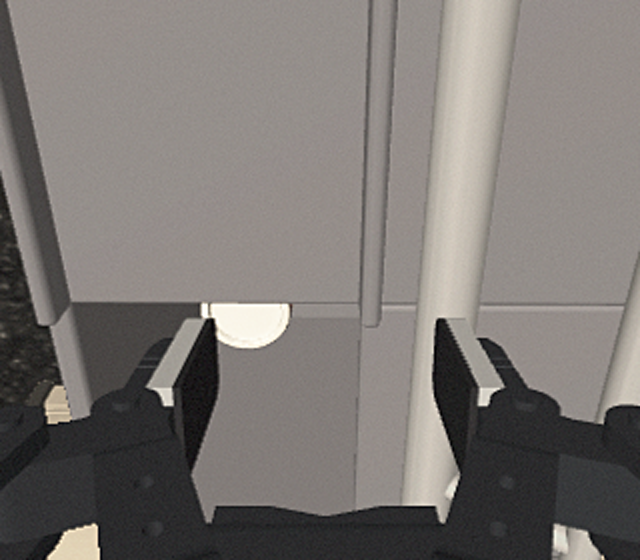

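Call:
arm_command --rows '[0,0,0,0.1,-0.59,-0.25,0.35,0,0,0,0.1,-0.59,-0.2,0.35,0,0,0,0.1,-0.59,-0.1,0.35,0,0,0,0.1,-0.59,0,0.35,0,0,0,0.1,-0.59,0.05,0.35,0,0,0,0.1,-0.59,0.15,0.35,0,0,0,0.1,-0.59,0.2,0.35,0,0,0,0.1,-0.59,0.3,0.35]'

```text
clock: 11.53
ee_pos: [509.1, -289.2, 282.5]
orientation: [-0.703, 0.706, 0.044, 0.079]
contact_force: [0.4, 1.9, 2.3]
grip_width: 55.4
```

Call:
arm_command --rows '[0,0,0,0.17,-1,0.2,0.35,0,0,0,0.17,-1,0,0.35,0,0,0,0.34,-2,0,0.35,0,0,0,0.34,-2,0,0.35,0,0,0,0.34,-2,0,0.35,0,0,0,0,0,0,0.35,0,0,0,0,0,0,0.35,0,0,0,0,0,0,0.35]'

```text
clock: 12.2
ee_pos: [508.3, -287.8, 363.0]
orientation: [-0.702, 0.706, 0.044, 0.079]
contact_force: [-0.6, -0.5, 0.1]
grip_width: 55.5
```

```bash
python3 tell.py -25 -14 380; python3 look.py 10
python3 - <<'E'
from plan import *
s=arm.snapshot('scene');save(s,'scene10');cv2.imwrite('pics/scene10c.png',cv2.resize(s['frame'][130:270,270:430,::-1],None,fx=4,fy=4,interpolation=2))
E
```

```text
t 12.2 grip 55.5 F [-0.6 -0.5  0.1] bin [-25.7  -9.2 363. ] q [ 0.53  0.2  -0.07  1.6  -0.06  1.19  1.99]
turn [-0.     0.004 -0.   ]
in tool now [ 0.36 -1.67 -0.48] in goal tool [ 0.37 -1.67 -0.48]
```

View pics/wrist10c.png

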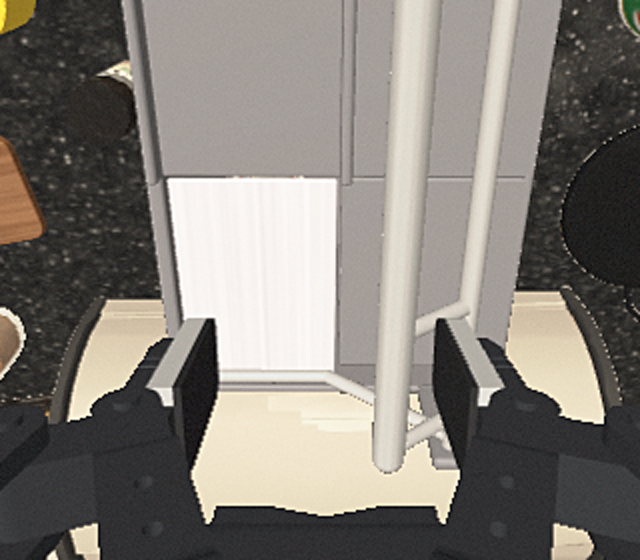

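View pics/scene10c.png

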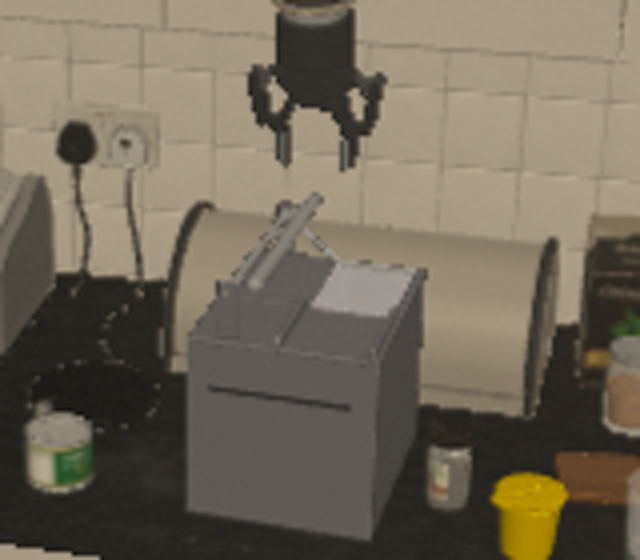

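View pics/side10c.png

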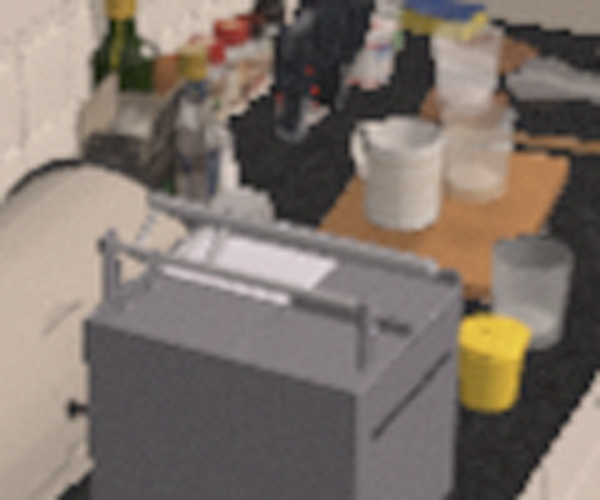

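The flap is shut level with the ledge, the bar is up, the pot is inside and the arm is clear. I'm handing in.

```bash
python3 -c "
from h import *
print(arm.job_done())"
```

```text
the job is handed in; nothing more can be done
None
```

The yoghurt pot is in the box and the flap closed by itself behind it. I held the bar down with one finger and pushed the pot over the edge with the other, without gripping or lifting it. The job was handed in at about 12.3 s of the 32 s allowed.

- **First attempt at the bar:** one finger came down off-centre and slipped off the side of the bar. It pushed the tool sideways by about 10 mm with about 28 N, and the bar went only part-way down. I raised the arm, re-measured the fingertips and the bar, and pressed again along the bar's arc. The pot was not touched and had not moved.
- **Opening and pushing:** the flap was seen open with the pot still on the ledge. The pot then slid upright and dropped in, and it lies upside-down on the box floor (top measured at z ≈ 73 mm).
- **Last checks:** the pictures showed the flap shut and level with the ledge, and the bar up. The tool force was about 0 N, and the arm hung about 70 mm above everything. In the last scene picture the tin, spice jar and yellow tub stood where they were. I did not check the other bystanders separately, but the arm stayed clear of them throughout.

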